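# Open the filler of a two-part adhesive dispenser

## Task

On the two-part adhesive dispenser, first turn the flow dial fully clockwise to its end stop, so that side is shut, and leave it shut. Then unscrew the filler cap on the neck right behind that dial - the two sides have opposite threads and you are not told which is which, so try loosening it both ways - and lift it straight off. Finish while still holding that cap upright in the gripper, still, about 10 cm above its neck; leave the other cap screwed on and the mug, jar and tape where they are.

Things in the scene. Friction and masses are not known exactly. Their poses are not given: they have to be found in the camera images.
- dispenser: grey two-part adhesive dispenser, fixed to the desk, 215 mm deep (x), 290 mm wide (y), flat metal deck 80 mm above the desk. Origin: centre of its underside; its front, with two short spouts, faces its -x, towards the robot. On the deck: two filler necks with caps, 156 mm apart in y, and a dial in front of the +y (left) neck
- flow_dial_grip (a point): grip point of the black flow dial: on its vertical axis, on its bar grip, 37 mm above the deck. Dial 44 mm across; bar 42 mm long, 14 mm thick, spanning 12 to 44 mm above the deck. At joint value 0 the bar lies along the dispenser's x axis, its white pointer line towards -x. The dial axis is 100 mm in front (-x) of dial_neck
- flow_dial (a joint): dial angle in rad: 0 fully open, grows clockwise seen from above, 2.0 = shut, hard end stop; friction about 0.04 N m, stays where left; starts between 0.7 and 1.4
- dial_neck (a point): the filler neck behind the dial: the point where the origin of a screwed-on cap lies, 82 mm above the desk; axes as the dispenser's. The neck is 44 mm wide, its top is 26 mm above the deck
- other_neck (a point): the same point at the other filler neck (dispenser's -y side), whose cap must stay on
- cap_a: one of two look-alike black screw caps, one on each neck; which is on which neck varies. 59 mm across, 53 mm high: a skirt 28 mm high with a flat top and on it an upright grip bar 48 mm long (cap x), 14 mm thick (cap y), spanning z = 28 to 53 mm. Origin: centre of the skirt's underside, z up. The bar starts within 4 degrees of the dispenser's x axis. 0.06 to 0.11 kg
- cap_b: the other cap: same looks, size, origin, axes and start. Quick thread: turning about 70 degrees (50 to 85 serves) the loosening way frees a cap, which then lifts straight up; the other way it meets a hard stop within 15 degrees. Until freed it rises only 2 mm. One cap loosens anticlockwise seen from above, the other clockwise; nothing visible tells which
- mug: white mug, 78 x 114 x 93 mm, standing behind the dispenser; leave alone
- tile_jar: small glass jar of tiles, 49 mm wide, 66 mm high, standing left of the dispenser; leave alone
- tape: roll of masking tape, 83 mm across, 19 mm high, lying right of the dispenser; leave alone
There are look-alikes about, which are no part of the job. Leave any purple look-alike of the cap_a alone. What is shaped like the cap_b but pink is not meant.

How it is judged:
By the outcome, as a careful person would: the job done as asked, in the order asked, and still so for the second after the job is handed in, while the arm keeps its last pose, push and grip.
It also fails if it takes over 59 s, if anything falls off the work surface, if the arm or the gripper's body presses on something with over 40 N, if the wrist force passes 120 N, or if a joint passes its speed limit or range.

## Robot

A 7-joint arm with a two-finger parallel gripper is mounted at the origin on the work surface; the furniture and walls round the work are solid. World frame = base frame: x ahead of the robot, y to its left, z up, the work surface at z = 0. Lengths are in m, angles in rad, forces in N, time in s.
With the tool pointing down it reaches from about 0.425 to 0.925 m from the base axis. Payload 6.8 kg.
Tool frame: the origin (TCP) lies on the front face of the gripper's body, between the roots of the fingers; the fingertips stand 73 mm ahead of it and the grasp point (between the pads) lies 54 mm ahead of it (env.nose_length is the distance from the TCP to the fingertips, in m); z points along the fingers, y is the line along which they close (so a half turn about z gives the same grasp; the last joint's range is limited). The gripper opens to 85 mm and grips with 20 to 120 N. Pads are 22 mm wide; open, the fingers measure 114 mm over their backs; the gripper's body (76 mm by 85 mm) begins 54 mm behind the grasp point. The pads swing forward as they close: fully open they stand 13 mm farther back than shut.
Start: joints at [1.09, 0.477, 0.022, 1.555, -0.011, 1.109, -0.083], TCP at [0.246, -0.629, 0.304] pointing down, gripper open.
Joint ranges: [-2.96, 2.96], [-0.34, 2.1], [-1.41, 1.46], [0.24, 2.44], [-1.37, 4.51], [0.17, 1.92], [-2.96, 2.96]. Speed limits (rad/s): [2.39, 2.39, 3.14, 3.14, 3.14, 3.14, 3.14].

## Interface

Orientations are given as a unit quaternion [w, x, y, z].
In Python, from cell import env, kin, camera, calibration, job gives the robot as it stands. The module is installed in compiled form; this text tells all that it offers. Calls block until the motion is done:
- env.reach(position, orientation): joint-space move of the TCP to a pose.
- env.movel(position, velocity=0.15, rot=None, stop_force=None): straight line of the TCP; rot=None keeps the orientation; velocity is the mean speed in m/s. With stop_force (N) it stops when the force on the tool has changed by that much, and returns True; else False.
- env.goto_joints(angles): joint-space move.
- env.grip(opening, f_grip=None): finger opening in m; f_grip is the grip in N (None keeps the last); returns when the fingers have stopped.
- env.dwell(seconds).
- kin.inverse_kinematics(position, orientation): joint angles nearest the present ones, or None.
- env.get_state(): the state.
- camera(name): name is "scene" or "top" or "wrist"; returns (picture, depth): 420x560x3 uint8, blue, green, red; 420x560 float32, m along the optical axis (not along the pixel's ray), 0 where there is no reading.
- calibration(name): a dict with "fx", "fy", "cx", "cy" (pixels), "rvec" (rotation vector, rad) and "tvec" (3), from world to camera coordinates, as OpenCV has them. Camera axes: x right, y down, z forward; pixel columns grow to the right and rows downward; lengths in m; the calibration is good to about 2 mm. The wrist camera is an equidistant fisheye: a pixel r from the principal point sees the ray r / f radians off the axis. A picture is of the moment at which its call begins: read the wrist's pose just before it. calibration takes no time and is no camera call; for the wrist camera it gives the pose at the moment of the call.
A pose or a line that the arm cannot do raises env.PlanningError and nothing moves.
- job.job_done(): hands the job in; it is judged then, once.
The state is a dict: "time": time; "qpos": joint angles; "joint_velocities": joint speeds; "joint_torque": joint torques, N m; "tcp_pos": TCP position; "orientation": TCP orientation; "force": force on the tool from outside, world axes, zero at the start; "torque": the same for the moment, N m; "opening": finger opening in m; "gripper_force": force on a finger pad.
Only numpy, scipy, OpenCV 4.12 (cv2) and the standard library are available. Lean on these libraries where they do the work, as an engineer would, in place of code of your own. Each camera call takes 0.05 s, during which the arm holds its last target. There are 200 camera calls.

## Working session

There is one attempt and no reset: what is moved stays moved. The work goes in short steps, each a Python script; the robot and the scene stay as the last script left them, time stands still between calls to the robot, and variables do not carry over. Pictures are saved under pics/ and viewed, at most 10 in all, crops included, and the job is handed in when it is done.

```bash
mkdir -p pics; cat > h.py <<'E'
import numpy as np, cv2
from cell import env, kin, camera, calibration, job
def cast(name,uv,z,c=None):
    c=c or calibration(name); R=cv2.Rodrigues(np.array(c["rvec"],float))[0]; t=np.array(c["tvec"],float).ravel()
    u=(np.array(uv,float)-[c["cx"],c["cy"]])/[c["fx"],c["fy"]]
    d=R.T@np.array([u[0],u[1],1]); o=-R.T@t
    return o+d*(z-o[2])/d[2]
def cloud(name,depth,c=None):
    c=c or calibration(name); R=cv2.Rodrigues(np.array(c["rvec"],float))[0]; t=np.array(c["tvec"],float).ravel()
    v,u=np.indices(depth.shape); P=np.stack([(u-c["cx"])/c["fx"]*depth,(v-c["cy"])/c["fy"]*depth,depth],-1)
    return (P-t)@R
E
python3 - <<'E'
from h import *
for n in("scene","top"):
    p,d=camera(n); cv2.imwrite(f"pics/{n}0.png",p); np.save(f"{n}0.npy",d); print(n,calibration(n))
print(env.get_state())
E
```

```text
scene {'fx': 533.572072531599, 'fy': 533.572072531599, 'cx': 289.7429472752387, 'cy': 203.42004737450435, 'rvec': array([ 0.68427013, -2.67717453,  1.02141663]), 'tvec': array([0.56077727, 0.28204856, 1.36514573])}
top {'fx': 415.5473387303384, 'fy': 415.5473387303384, 'cx': 277.61169330481295, 'cy': 215.42151391319612, 'rvec': array([ 2.15998802, -2.21562445,  0.12431034]), 'tvec': array([0.01976633, 0.65146818, 1.0896903 ])}
{'time': 0.1, 'qpos': array([ 1.08988333,  0.47769949,  0.02233733,  1.55628933, -0.0114824 ,
        1.10933866, -0.08309461]), 'joint_velocities': array([ 4.83487016e-04, -7.41255822e-04,  8.22693606e-05, -3.38357122e-03,
       -9.03454478e-05,  1.41078604e-03,  2.05336509e-04]), 'joint_torque': array([ 4.25949809e-03, -5.97761607e+01,  1.61353592e+00, -2.81955117e+01,
        1.29097741e-02,  4.97477435e-03,  2.37324571e-05]), 'tcp_pos': array([ 0.24571409, -0.62826316,  0.30306151]), 'orientation': array([-7.74920350e-04,  9.82672660e-01,  1.85347776e-01, -2.11738590e-04]), 'force': array([ 0.09881268,  0.54349219, -0.18518654]), 'torque': array([ 0.00433711, -0.01831103,  0.04132976]), 'gripper_force': 0.0, 'opening': 0.08524996619501342}
```

View pics/scene0.png

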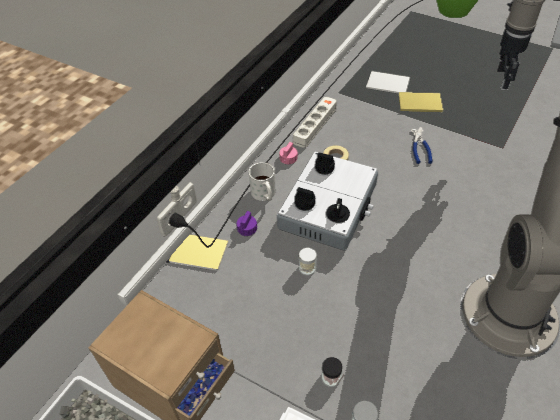

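View pics/top0.png

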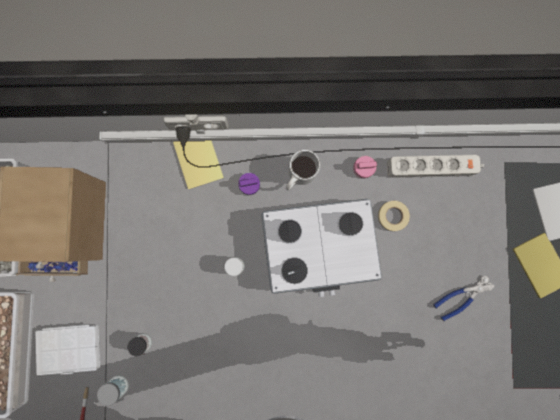

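The scene and top pictures agree. In the top view the dispenser deck spans about (264..380, 201..291). The dial is at (294,270) with the dial-neck cap behind it at (290,231), and the other cap is at (351,223). The cap look-alikes are purple (249,184) and pink (366,167), both on the desk. The cap meant is the black one at (290,231), because it sits on the neck directly behind the dial. I'll confirm this with a crop and measure.

```bash
python3 - <<'E'
from h import *
p=cv2.imread("pics/top0.png"); d=np.load("top0.npy"); P=cloud("top",d)
cv2.imwrite("pics/crop1.png",cv2.resize(p[190:300,255:390],None,fx=5.5,fy=5.5,interpolation=cv2.INTER_CUBIC))
g=p.max(2)
m=((P[...,2]>.07)&(P[...,2]<.09)&(g>110)).astype(np.uint8); m[:190]=0;m[300:]=0;m[:,:255]=0;m[:,390:]=0
cs=max(cv2.findContours(m,0,2)[0],key=cv2.contourArea)
r=cv2.minAreaRect(cv2.convexHull(cs)); print("deck",r)
w=np.array([cast("top",q,.08)[:2] for q in cv2.boxPoints(r)]); print(w,w.mean(0))
e=[w[(i+1)%4]-w[i] for i in range(4)]; print([np.linalg.norm(x) for x in e],[np.degrees(np.arctan2(x[1],x[0])) for x in e])
for n,(u,v) in dict(dial=(294,270),cap=(290,231),oth=(351,223)).items():
    s=np.s_[v-16:v+17,u-16:u+17]; q=P[s].reshape(-1,3); k=(q[:,2]>.1)&(g[s].ravel()<80)
    print(n,k.sum(),np.median(q[k],0),np.percentile(q[k,2],[50,90,98]))
    zt=q[k,2].max(); b=q[k&(q[:,2]>(.119 if n=="dial" else .127))]
    if len(b)>4:
        bx=cv2.minAreaRect(b[:,:2].astype(np.float32)); ev,V=np.linalg.eigh(np.cov(b[:,:2].T)); a=V[:,1]; print("  bar",len(b),b.mean(0),bx,"dir",np.degrees(np.arctan2(a[1],a[0]))%180)
E
```

```text
deck ((321.0086364746094, 245.34341430664062), (82.18841552734375, 110.35657501220703), 83.03173828125)
[[ 0.65900497  0.0462568 ]
 [ 0.68701409 -0.23811101]
 [ 0.47713752 -0.25391615]
 [ 0.45149244  0.02586772]] [ 0.56866225 -0.10497566]
[np.float64(0.28574386789271516), np.float64(0.21047084766813356), np.float64(0.2809567386861943), np.float64(0.20851178403904871)] [np.float64(-84.37473262523592), np.float64(-175.6933628235071), np.float64(95.23711594826057), np.float64(5.6115653923607365)]
dial 82 [ 0.50891728 -0.03785206  0.12228144] [0.12228144 0.1252896  0.51346864]
  bar 73 [ 0.50899961 -0.03487343  0.15069277] ((0.519255518913269, -0.005466479808092117), (0.09674572944641113, 0.032103605568408966), 66.42939758300781) dir 71.82337754546474
cap 362 [ 0.60477053 -0.02093934  0.11063743] [0.11063743 0.13495846 0.13692777]
  bar 112 [ 0.60536388 -0.02287845  0.14260133] ((0.5833246111869812, -0.008192569017410278), (0.03519829735159874, 0.09472101181745529), 56.8284797668457) dir 175.35384610680944
oth 374 [ 0.61944249 -0.17310327  0.1107844 ] [0.1107844  0.13483884 0.13734763]
  bar 122 [ 0.61806271 -0.17099199  0.1665187 ] ((0.5787250995635986, -0.08260717988014221), (0.046081122010946274, 0.23111504316329956), 23.731319427490234) dir 108.69325908578605
```

View pics/crop1.png

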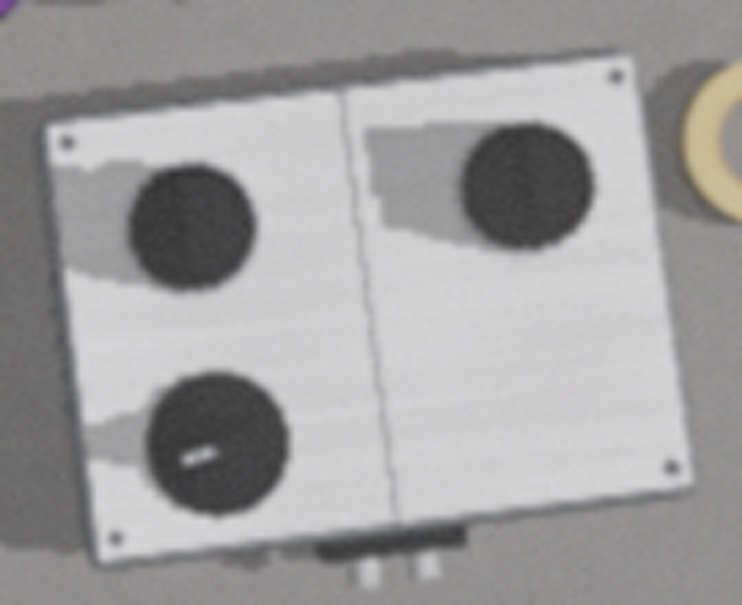

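The crop shows the black cap at crop (193,227), directly behind the dial at (217,445). The white pointer line runs from (183,462) to (217,452), pointing left, so the dial is at about 1.38 rad. The dispenser yaw is about 5.5°. I'll move above the dial, check the joint-7 options, and look with the wrist camera.

```bash
cat >> h.py <<'E'
def Q(deg):
    a=np.radians(deg)/2; return np.array([0,np.cos(a),np.sin(a),0])   # Rz(deg)*Rx(pi): tool x at deg, pointing down
E
python3 - <<'E'
from h import *
for nm,p,ps in (("dial",(.506,-.032,.30),(106,-74,71,-109)),("cap",(.605,-.021,.30),(6,76,-64,186,256,116))):
    for a in ps:
        q=kin.inverse_kinematics(p,Q(a)); print(nm,a,None if q is None else np.round(q,2))
try: env.reach((.52,-.032,.33),Q(-74))
except env.PlanningError as e: print(e); env.reach((.52,-.032,.33),Q(106))
print(env.get_state()["time"],env.get_state()["qpos"])
c=calibration("wrist"); p,d=camera("wrist"); cv2.imwrite("pics/w1.png",p); np.save("w1.npy",d); np.save("w1c.npy",c,allow_pickle=True); print(c)
E
```

```text
dial 106 [ 0.46  0.26 -0.61  1.92  0.18  1.01  0.06]
dial -74 [-1.04  0.47  1.3   2.01 -0.52  1.06 -2.36]
dial 71 [ 0.4   0.25 -0.54  1.93  0.15  1.   -0.53]
dial -109 [ 0.88  0.44 -1.17  1.9   0.45  1.11  2.34]
cap 6 [ 0.19  0.39 -0.34  1.71  0.14  1.06 -1.66]
cap 76 [ 0.34  0.42 -0.54  1.7   0.24  1.08 -0.52]
cap -64 [ 0.01  0.37 -0.1   1.73  0.04  1.05 -2.79]
cap 186 [ 0.49  0.47 -0.76  1.69  0.35  1.12  1.31]
cap 256 [ 0.74  0.65 -1.18  1.68  0.63  1.25  2.32]
cap 116 [ 0.41  0.44 -0.63  1.7   0.29  1.1   0.14]
2.475 [-1.03409     0.44485284  1.30140152  1.94082559 -0.47825622  1.12257957
 -2.40227199]
{'fx': 325.19226210127806, 'fy': 325.19226210127806, 'cx': 270.59893068529783, 'cy': 208.74761316215603, 'rvec': array([-0.42625407,  3.03811071,  0.45379855]), 'tvec': array([0.4919613 , 0.12178373, 0.45492504])}
```

View pics/w1.png

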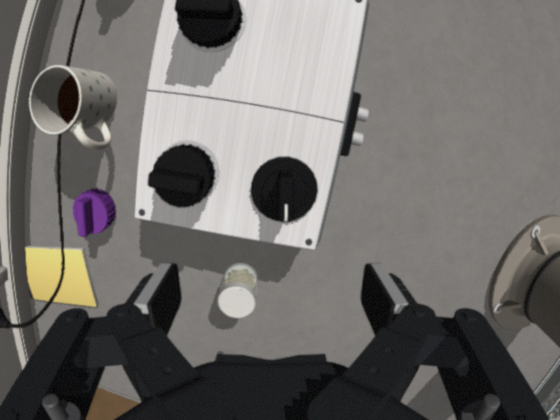

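The wrist view shows the dial at (285,188) with its pointer line pointing down from (286,205) to (286,222). The target cap is at (182,177) with its bar running from (150,180) to (203,182), and the other cap is at (210,20). Next I'll measure the bars from the wrist depth.

```bash
cat >> h.py <<'E'
def wcloud(d,c):
    R=cv2.Rodrigues(np.array(c["rvec"],float))[0]; t=np.array(c["tvec"],float).ravel()
    v,u=np.indices(d.shape); x=(u-c["cx"])/c["fx"]; y=(v-c["cy"])/c["fy"]; th=np.hypot(x,y)+1e-9; k=np.tan(th)/th
    return (np.stack([x*k*d,y*k*d,d],-1)-t)@R
E
python3 - <<'E'
from h import *
c=np.load("w1c.npy",allow_pickle=True).item(); d=np.load("w1.npy"); p=cv2.imread("pics/w1.png"); P=wcloud(d,c)
print("deck z",np.median(P[110:130,230:300,2]))
def bar(n,s,lo,hi):
    q=P[s].reshape(-1,3); b=q[(q[:,2]>lo)&(q[:,2]<hi)]; r=cv2.minAreaRect(b[:,:2].astype(np.float32))
    V=np.linalg.eigh(np.cov(b[:,:2].T))[1][:,1]; print(n,len(b),b.mean(0),np.median(b[:,2]),r,"dir",np.degrees(np.arctan2(V[1],V[0]))%180)
bar("dial",np.s_[150:230,245:325],.118,.132)
bar("cap",np.s_[140:215,143:220],.128,.145)
bar("oth",np.s_[0:50,170:250],.128,.145)
m=(p.min(2)>150).astype(np.uint8); m[:195]=0;m[228:]=0;m[:,:270]=0;m[:,300:]=0
v,u=np.nonzero(m); print("ptr",u.min(),u.max(),v.min(),v.max())
w=P[m>0]; print(w.mean(0)); w=w[:,:2]; V=np.linalg.eigh(np.cov(w.T))[1][:,1]; print("ptr dir",np.degrees(np.arctan2(V[1],V[0]))%180)
E
```

```text
deck z 0.07978960419436978
dial 697 [ 0.50840185 -0.0359836   0.12324595] 0.12337261436261864 ((0.5078148245811462, -0.03500501066446304), (0.013496543280780315, 0.04124176874756813), 16.29356575012207) dir 105.81295912831654
cap 863 [ 0.60604401 -0.0259555   0.13408235] 0.1344184055043764 ((0.6068366765975952, -0.024939289316534996), (0.04839883744716644, 0.014619212597608566), 3.7515017986297607) dir 5.015852041479121
oth 777 [ 0.62007375 -0.17802604  0.13397239] 0.13439648534589926 ((0.6216261982917786, -0.1778871864080429), (0.047770075500011444, 0.012737915851175785), 11.529592514038086) dir 9.630510847782034
ptr 281 299 205 227
[ 0.49308862 -0.00638257  0.09312178]
ptr dir 120.77431003095177
```

```bash
cat >> h.py <<'E'
def st(tag=""):
    s=env.get_state(); x,y=s["orientation"][1:3]
    print(tag,"t%.1f"%s["time"],"psi%.1f"%np.degrees(2*np.arctan2(y,x)),"p",np.round(s["tcp_pos"],4),"F",np.round(s["force"],1),"T",np.round(s["torque"],2),"op%.4f gf%.0f"%(s["opening"],s["gripper_force"])); return s
def spin(p,deg):
    q=kin.inverse_kinematics(p,Q(deg)); env.goto_joints(q); return st("spin %.0f"%deg)
E
python3 - <<'E'
from h import *
env.goto_joints([0.46,0.26,-0.61,1.92,0.18,1.01,0.06])
print(kin.inverse_kinematics((.508,-.035,.23),Q(106)))
env.reach((.508,-.035,.23),Q(106)); env.grip(.05)
env.movel((.508,-.035,.171),velocity=.08,stop_force=15); st("down")
env.grip(0,40); st("grip")
P=(.508,-.035,.171)
for a in (101,96,91): spin(P,a)
E
```

```text
[ 0.43166012  0.35413037 -0.58286222  1.9885341   0.25248409  0.86958603
 -0.00782458]
down t6.4 psi106.0 p [ 0.5083 -0.0349  0.1713] F [-0.3  0.2 -0.1] T [-0.01 -0.03 -0.09] op0.0504 gf0
grip t6.8 psi106.0 p [ 0.5073 -0.0353  0.1715] F [-5.4 -0.2  7.3] T [-0.12  0.96 -0.03] op0.0136 gf40
spin 101 t7.0 psi100.9 p [ 0.5072 -0.0354  0.1715] F [-4.6 -1.6  7.3] T [-0.19  1.02 -0.06] op0.0130 gf40
spin 96 t7.3 psi96.0 p [ 0.5071 -0.0354  0.1715] F [-5.6 -1.   7.6] T [-0.15  0.98 -0.04] op0.0134 gf40
spin 91 t7.5 psi90.9 p [ 0.507  -0.0354  0.1715] F [-5.7 -0.3  8.4] T [-0.22  1.1  -0.02] op0.0136 gf40
```

```bash
python3 - <<'E'
from h import *
P=(.507,-.0352,.171)
for a in (86,81,77,74,72,70,68,66,64):
    s=spin(P,a)
    if s["torque"][2]>.45: break
E
```

```text
spin 86 t7.8 psi86.1 p [ 0.5068 -0.0354  0.1715] F [-3.  -1.1  7.3] T [-0.2   0.69 -0.07] op0.0138 gf40
spin 81 t8.0 psi81.1 p [ 0.5067 -0.0354  0.1715] F [-3.7 -0.7  7.8] T [-0.2   0.75 -0.05] op0.0138 gf40
spin 77 t8.3 psi77.1 p [ 0.5066 -0.0354  0.1715] F [-4.3 -1.2  7.8] T [-0.21  0.85  0.01] op0.0134 gf40
spin 74 t8.5 psi74.1 p [ 0.5066 -0.0354  0.1715] F [-4.3  0.   8.4] T [-0.2   0.87 -0.  ] op0.0134 gf40
spin 72 t8.8 psi72.1 p [ 0.5066 -0.0354  0.1716] F [-4.4 -0.5  8.1] T [-0.19  0.89  0.  ] op0.0135 gf40
spin 70 t9.0 psi70.2 p [ 0.5065 -0.0354  0.1715] F [-4.5 -1.6  8.2] T [-0.31  0.92  0.59] op0.0130 gf41
```

The torque jump at psi 70° (71° expected) means the dial has reached its end stop. I'll release it, check by picture, and go to the cap.

```bash
python3 - <<'E'
from h import *
env.grip(.05); st("rel")
env.movel((.507,-.0352,.30),velocity=.2)
env.reach((.6066,-.0252,.30),Q(4.7)); s=st(); print(s["qpos"])
c=calibration("wrist"); p,d=camera("wrist"); P=wcloud(d,c); cv2.imwrite("pics/w2.png",p)
m=((P[...,2]>.118)&(P[...,2]<.145)); 
for n,x,y,lo,hi in(("dial",.508,-.035,.118,.132),("cap",.6066,-.0252,.128,.145)):
    b=P[(np.hypot(P[...,0]-x,P[...,1]-y)<.035)&(P[...,2]>lo)&(P[...,2]<hi)]
    if len(b)>20:
        V=np.linalg.eigh(np.cov(b[:,:2].T))[1][:,1]; print(n,len(b),cv2.minAreaRect(b[:,:2].astype(np.float32)),"dir",np.degrees(np.arctan2(V[1],V[0]))%180)
E
```

```text
rel t9.5 psi70.0 p [ 0.5071 -0.0351  0.1709] F [-0.5 -0.3 -0.2] T [ 0.04 -0.    0.03] op0.0501 gf0
 t11.3 psi4.8 p [ 0.606  -0.0252  0.2989] F [-0.1  0.5 -0.3] T [ 0.03 -0.    0.02] op0.0497 gf0
[ 0.12785387  0.3834959  -0.24546255  1.71649293  0.10444504  1.05646018
 -1.63936172]
dial 620 ((0.508714497089386, -0.033826686441898346), (0.04080015420913696, 0.014070084318518639), 70.2556381225586) dir 71.50626426459567
cap 1060 ((0.6077088117599487, -0.02436409890651703), (0.047191228717565536, 0.013189906254410744), 5.049737453460693) dir 5.160396968414489
```

View pics/w2.png

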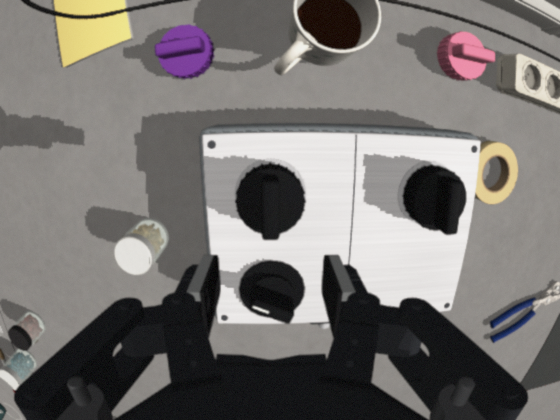

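The picture shows the dial at (272,290), turned to 71°, which is about 2.0 rad and so shut. The target cap is at (270,200). Next I'll grip the cap and try anticlockwise.

```bash
python3 - <<'E'
from h import *
P=(.607,-.0247,.186); env.movel((.607,-.0247,.23),rot=Q(5)); 
env.movel(P,velocity=.08,stop_force=10); st("down")
env.grip(0,60); s=st("grip")
for a in (8,11,14,17,20,23,26):
    s=spin(P,a)
    if abs(s["torque"][2])>.5: break
E
```

```text
down t12.7 psi5.0 p [ 0.6071 -0.0246  0.1859] F [ 0.3 -0.5  0.2] T [-0.   -0.03 -0.06] op0.0499 gf0
grip t13.1 psi5.0 p [ 0.6074 -0.0247  0.1867] F [-1.   0.5  3.4] T [ 0.01  0.1  -0.02] op0.0130 gf60
spin 8 t13.3 psi7.9 p [ 0.6075 -0.0246  0.1867] F [ 0.6 -0.6  5.7] T [-0.01  0.09  0.1 ] op0.0126 gf60
spin 11 t13.6 psi10.9 p [ 0.6073 -0.0246  0.1867] F [-1.4  1.6  6.2] T [ 0.    0.22 -0.08] op0.0130 gf61
spin 14 t13.8 psi13.8 p [ 0.6073 -0.0246  0.1867] F [-1.5  0.1  6.5] T [ 0.12  0.23 -0.78] op0.0126 gf61
```

It hit a hard stop at about +9°, so this cap loosens clockwise.

```bash
python3 - <<'E'
from h import *
P=(.607,-.0247,.186)
for a in (8,0,-8,-16,-24,-32,-40,-48,-56,-62,-66):
    s=spin(P,a)
    if s["torque"][2]>.6: print("stop?"); break
print(s["qpos"])
E
```

```text
spin 8 t14.1 psi7.9 p [ 0.6075 -0.0246  0.1867] F [-0.2  1.   5.5] T [ 0.03  0.06 -0.06] op0.0126 gf60
spin 0 t14.3 psi0.1 p [ 0.6076 -0.0246  0.1867] F [-0.3  0.3  6.9] T [ 0.05  0.03 -0.03] op0.0126 gf60
spin -8 t14.6 psi-7.9 p [ 0.6076 -0.0246  0.1867] F [-0.2  0.4  6.1] T [ 0.04  0.01 -0.07] op0.0127 gf60
spin -16 t14.8 psi-15.9 p [ 0.6076 -0.0246  0.1867] F [-0.2 -0.3  6.4] T [ 0.04  0.03 -0.08] op0.0125 gf60
spin -24 t15.1 psi-23.9 p [ 0.6076 -0.0246  0.1867] F [0.3 0.8 4.8] T [-0.05  0.01 -0.02] op0.0126 gf60
spin -32 t15.3 psi-31.9 p [ 0.6076 -0.0246  0.1867] F [0.5 0.2 5.2] T [-0.05  0.06 -0.07] op0.0129 gf60
spin -40 t15.6 psi-39.9 p [ 0.6076 -0.0247  0.1866] F [-0.2 -1.1  6.5] T [-0.01  0.   -0.07] op0.0130 gf60
spin -48 t15.8 psi-47.9 p [ 0.6076 -0.0247  0.1867] F [0.  0.1 5.3] T [-0.02  0.07 -0.1 ] op0.0130 gf61
spin -56 t16.1 psi-55.9 p [ 0.6076 -0.0247  0.1866] F [ 0.6 -0.2  6.1] T [-0.07 -0.   -0.09] op0.0129 gf61
spin -62 t16.3 psi-61.9 p [ 0.6076 -0.0247  0.1867] F [ 0.  -0.8  6. ] T [-0.09  0.04 -0.04] op0.0130 gf61
spin -66 t16.6 psi-65.9 p [ 0.6076 -0.0248  0.1867] F [-0.3 -0.4  5.9] T [-0.05  0.01 -0.08] op0.0127 gf61
[-0.11372875  0.49816711  0.06850377  1.82662308 -0.0446006   0.81683223
 -2.74444326]
```

It turned 71° freely. I'll lift gently with a force guard.

```bash
python3 - <<'E'
from h import *
r=env.movel((.6075,-.0247,.206),velocity=.03,stop_force=20); st("lift1 %s"%r)
if not r:
    env.movel((.6075,-.0247,.287),velocity=.08,stop_force=20); st("up"); env.dwell(.5); st()
    p,d=camera("scene"); cv2.imwrite("pics/s2.png",cv2.resize(p[110:290,200:440],None,fx=3,fy=3,interpolation=cv2.INTER_CUBIC))
    c=calibration("wrist"); p,d=camera("wrist"); cv2.imwrite("pics/w3.png",p)
E
```

```text
lift1 False t17.4 psi-66.0 p [ 0.6074 -0.0247  0.2059] F [ 0.1  1.  -0.8] T [-0.01  0.09  0.05] op0.0127 gf60
up t18.6 psi-66.0 p [ 0.6072 -0.0247  0.2863] F [ 0.3 -0.7 -1. ] T [-0.02  0.04 -0.01] op0.0126 gf60
 t19.1 psi-66.0 p [ 0.6075 -0.0247  0.287 ] F [-0.2  0.5 -1.2] T [-0.01  0.01 -0.02] op0.0126 gf60
```

View pics/s2.png

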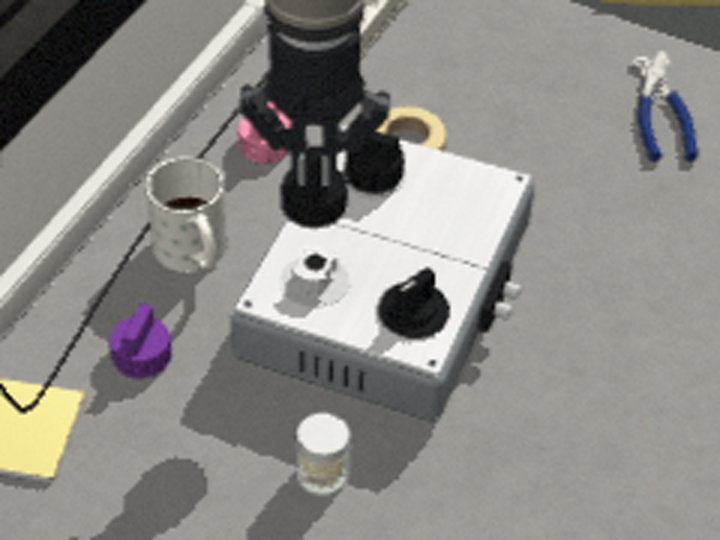

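View pics/w3.png

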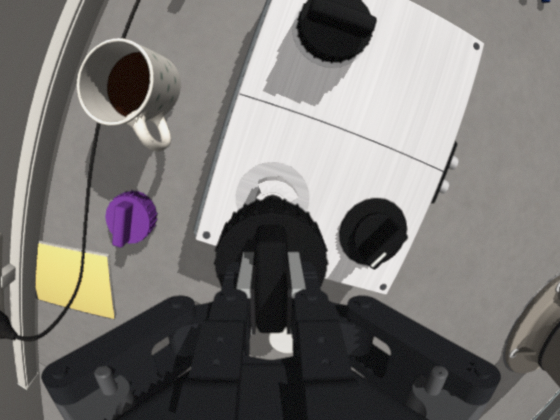

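The scene crop shows the cap held upright at (315,195) above the open white neck at (315,275). The other cap is still on at (375,165), the dial is shut, and the mug, jar and tape look undisturbed. The wrist view agrees: the cap is at (270,265) and the dial at (373,235).

```bash
python3 -c "
from h import *
print(np.abs(env.get_state()['joint_velocities']).max()); print(job.job_done())"
```

```text
0.002141014298198468
the job is handed in; nothing more can be done
None
```

I turned the dial to its end stop (shut), unscrewed the cap behind it clockwise, lifted it off and handed the job in with it held still and upright about 10 cm above its neck; the other cap is still on, and the mug, jar and tape weren't touched.

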